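Sort a mixed sample delivery into its holders

TASK

The mixed delivery standing at the front of the bench, before the upright dispenser, has to be sorted for the run: put the two loose glass vials in the two free wells of the vial rack, one lidded sample cup in each bay of the steel cup tray, and the amber dropper bottle in its round stand. Everything has to stand upright and fully down in its place; set things down, do not drop or throw them. Leave the vial that is already in the rack in its well and do not push the stopwatch about.

Things in the scene. Friction and masses are not known exactly. Their poses are not given: they have to be found in the camera images.
- vial_rack: Vial rack, fixed to the bench: a low white block, 150 mm long (along its x), 56 mm wide (y), 22 mm high, with three round flat-floored wells in a row along its x axis at x = -46, 0 and +46 mm, y = 0. Each well is 34 mm across and 14 mm deep (its floor 8 mm above the bench). The well at x = +46 mm already holds a vial; the other two are free. Origin: centre of the underside; z up.
- cup_tray: Cup tray, fixed to the bench: shallow bright steel tray, 158 mm long (along its x), 84 mm wide (y), walls 3 mm thick and 14 mm high with a rolled rim (16 mm over all), floor 3 mm thick. One cross wall in the middle makes two bays, centres at x = -39 and +39 mm, y = 0, each about 74 mm (x) by 78 mm (y) inside. Small wire grips stick out 10 mm at both ends. Origin: centre of the underside; z up.
- bottle_stand: Bottle stand, fixed to the bench: round grey foot, 85 mm across at the bottom and 66 mm at the top, 22 mm high, with one round bore 52 mm across in the middle, 16 mm deep (its floor 6 mm above the bench). Origin: centre of the underside; z up.
- vial_racked: The glass vial that already stands in the rack's third well (the same kind as the loose ones: 22 mm across, 48 mm high). It is loose in its well and has to stay there. Origin: centre of its underside; z up.
- cup_1: Sample cup of white plastic with a flat snap lid (closed, does not come off), standing upright: 55 mm across at the lid, 52 mm at the wall just under it, narrowing a little downwards, 58 mm high (the lid takes the top 8 mm), 30 g. Grip it across the wall below the lid. Origin: centre of its underside; z up. The two cups are alike and may go in either bay.
- cup_2: Sample cup of white plastic with a flat snap lid (closed, does not come off), standing upright: 55 mm across at the lid, 52 mm at the wall just under it, narrowing a little downwards, 58 mm high (the lid takes the top 8 mm), 30 g. Grip it across the wall below the lid. Origin: centre of its underside; z up. The two cups are alike and may go in either bay.
- vial_1: Capped clear-glass sample vial with pale contents, standing upright on the bench at the start: 22 mm across, 48 mm high (the top 10 mm is the screw cap, 20 mm across), 20 g. Origin: centre of its underside; z up. The two loose vials are alike and may go in either free well.
- vial_2: Capped clear-glass sample vial with pale contents, standing upright on the bench at the start: 22 mm across, 48 mm high (the top 10 mm is the screw cap, 20 mm across), 20 g. Origin: centre of its underside; z up. The two loose vials are alike and may go in either free well.
- dropper_bottle: Small amber-brown dropper bottle with a thin black cap, standing upright: body 35 mm across and 61 mm high (the shoulder narrows near its top, grip it below 50 mm), neck and cap 13 mm wide above that, 85 mm high over all, 50 g. Origin: centre of its underside; z up.
- stopwatch: Bystander: round black stopwatch lying face up on the bench behind the holders, 49 by 64 by 14 mm, loose. Origin: centre of its underside.
Not all that is in view belongs to the job. What is shaped like the vial_1 but black or blue is not meant.

How it is judged:
By the outcome, as a careful person would: the job done as asked, in the order asked, and still so for the second after the job is handed in, with the robot touching nothing.
It also fails if it takes over 112 s, if anything falls off the work surface, if the arm or the gripper's body presses on something with over 40 N, if the wrist force passes 120 N, or if a joint passes its speed limit or range.

ROBOT

A 6-joint arm with a two-finger parallel gripper is mounted at the origin on a cart in front of the work surface, level with it; the furniture and walls round the work are solid. World frame = base frame: x ahead of the robot, y to its left, z up, the work surface at z = 0. Lengths are in m, angles in degrees, forces in N, time in s.
With the tool pointing down it reaches from about 0.3 to 0.75 m from the base axis. Payload 8.5 kg.
Tool frame: the origin (TCP) lies between the finger pads; the fingertips stand 22 mm ahead of it and the grasp point (between the pads) lies 3 mm ahead of it (env.nose_length is the distance from the TCP to the fingertips, in m); z points along the fingers, x is the direction in which the jaws open and shut, and the axes are right-handed (so a half turn about z gives the same grasp; the last joint's range is limited). The gripper opens to 85 mm and grips with 20 to 120 N. Pads are 22 mm wide; open, the fingers measure 114 mm over their backs; the gripper's body (76 mm by 85 mm) begins 54 mm behind the grasp point. The pads swing forward as they close: fully open they stand 13 mm farther back than shut.
Start: joints at [-80.862, 21.807, 74.336, -0, 83.858, -12.336], TCP at [0.201, -0.512, 0.253] pointing down, gripper open.
Joint ranges: [-178.18, 178.18], [-50.72, 133.34], [12.68, 142.11], [-81.47, 261.47], [9.98, 163.14], [-165.26, 165.26]. Speed limits (degrees/s): [136.94, 136.94, 180, 180, 180, 180].

INTERFACE

Orientations are given as a 3x3 rotation matrix whose columns are the frame's x, y, z axes.
In Python, from rig import env gives the robot as it stands.
- The arm moves only by the tool arm_command, never from a script. Its argument "steps" is a list of rows, each an object with "delta_pos": the shift along the world's x, y, z in mm, a list of three; "dr": the turn, a rotation vector about the world's x, y, z in degrees, a list of three. In form: [{"delta_pos": [dx, dy, dz], "dr": [wx, wy, wz]}, ...]. A call has 1 to 20 rows; each row shifts and turns the commanded pose from where the row before left it; what a row does not reach is not made up. A row lasts 1/10 s, in which the tool goes at most 50 mm and 8.59 degrees, less where a joint would pass 70% of its speed; a pose out of reach is approached as far as the arm can. A call with a gripper value outside its range is refused whole. "grip" is the opening, from 0 (shut) to 1 (fully open), set as the call begins (left out, the last holds). The fingers move at their own pace and stop on an object; "squeeze" is the grip in N (left out, the last holds). Time passes only in rows, so rows that do not move let the fingers close. It gives the time, the measured TCP pose, the force and the opening at its end, in the units of the state.
- env.observe(): the state, without advancing time (a new reading comes with each control period).
- env.get_image(name): name is "side" or "top" or "wrist"; returns the picture (400x640x3 uint8, blue, green, red); there is no depth.
- env.get_calibration(name): a dict with "fx", "fy", "cx", "cy" (pixels), "view" (4x4, takes a point from world to camera coordinates). Camera axes: x right, y up, looking along -z (the intrinsics and any distortion apply to the point x, -y, -z); pixel columns grow to the right and rows downward; lengths in m; the calibration is good to about 2 mm. A picture is of the moment at which its call begins: read the wrist's pose just before it. get_calibration takes no time and is no camera call; for the wrist camera it gives the pose at the moment of the call.
- env.close_job(): hands the job in, once; it reports no verdict.
The state is a dict: "time_s": time; "q": joint angles; "qvel": joint speeds; "joint_efforts": joint torques, N m; "position": TCP position; "tool_rot": TCP orientation; "ft_force": force on the tool from outside, world axes, zero at the start; "wrist_torque": the same for the moment, N m; "grip_width": finger opening in m.
Only numpy, scipy, OpenCV 4.12 (cv2) and the standard library are available. Lean on these libraries where they do the work, as an engineer would, in place of code of your own. Each camera call takes 0.05 s, during which the arm holds its last target. There are 200 camera calls.

## Working session

There is one attempt and no reset: what is moved stays moved. The work goes in short steps, Python scripts to look and compute and a tool call to move; the robot and the scene stay as the last step left them, time stands still between calls to the robot, and variables do not carry over. Pictures are saved under pics/ and viewed, about 12 in all and at most 16, crops included, and the job is handed in when it is done.

Besides the shell and the picture viewer there is one more tool, called after "Request:" by a JSON object that holds its "name" and its "arguments". arm_command: Moves the arm, as the interface text tells. Its arguments: {"type":"object","properties":{"steps":{"type":"array"},"grip":{"type":"number"},"squeeze":{"type":"number"}},"required":["steps"]}

```bash
mkdir -p pics; ls
python3 - <<'E'
from rig import env
import cv2
for n in("top","side"):
    cv2.imwrite(f"pics/{n}0.png",env.get_image(n))
    c=env.get_calibration(n);print(n,c)
s=env.observe();print(s)
E
```

```text
pics
top {'fx': 432.5724316391939, 'fy': 432.5724316391939, 'cx': 317.2742121431724, 'cy': 192.5219847123726, 'view': array([[ 0.03567694, -0.99935748, -0.00343318, -0.04126585],
       [ 0.97816729,  0.03421626,  0.20498293, -0.52658195],
       [-0.20473375, -0.01067139,  0.97875953, -1.22298874],
       [ 0.        ,  0.        ,  0.        ,  1.        ]])}
side {'fx': 408.5608241629216, 'fy': 408.5608241629216, 'cx': 316.82755073120944, 'cy': 197.3514148708632, 'view': array([[ 0.90264268,  0.43012434, -0.01514086, -0.46042239],
       [-0.23920444,  0.53060966,  0.81316335,  0.10503498],
       [ 0.35779523, -0.73037418,  0.58183858, -1.2723013 ],
       [ 0.        ,  0.        ,  0.        ,  1.        ]])}
{'time_s': 0.1, 'q': array([-8.08620831e+01,  2.18392807e+01,  7.43790185e+01, -3.53712734e-04,
        8.38592899e+01, -1.23360996e+01]), 'qvel': array([-0.02890809, -0.11695302, -0.10750843,  0.0811584 ,  0.05066495,
        0.05875759]), 'joint_efforts': array([ 3.47966219e-03, -4.49221301e+01, -2.31658387e+01, -1.47102946e-04,
        3.63869178e-03, -7.59976871e-06]), 'position': array([ 0.2012993 , -0.51158796,  0.25276154]), 'tool_rot': array([[ 3.66079718e-01, -9.30583468e-01, -2.21120339e-04],
       [-9.30582552e-01, -3.66079675e-01,  1.33602469e-03],
       [-1.32423015e-03, -2.83320812e-04, -9.99999083e-01]]), 'ft_force': array([-1.10406113,  0.66978086,  0.49305161]), 'wrist_torque': array([-0.04548131,  0.01420453,  0.00018155]), 'grip_width': 0.08521575508936974}
```

View pics/top0.png

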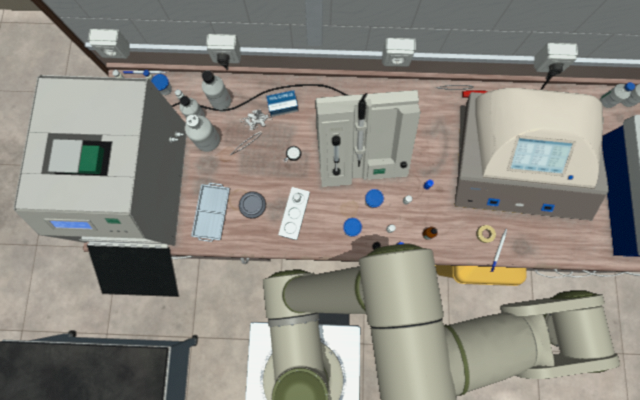

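View pics/side0.png

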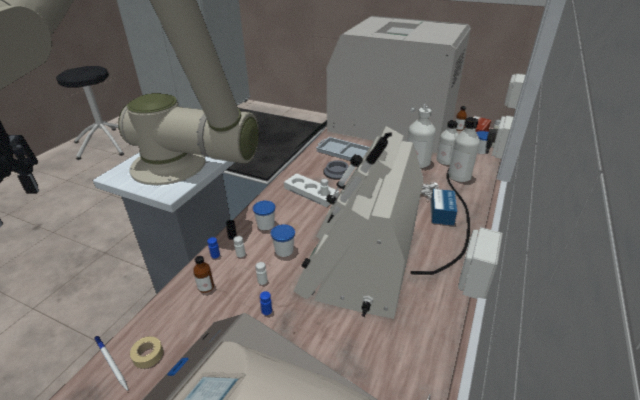

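```bash
cat > h.py <<'E'
import numpy as np
from rig import env
def ray(n,u,v,z,c=None):
    c=c or env.get_calibration(n);V=np.array(c["view"]);R=V[:3,:3];o=-R.T@V[:3,3]
    d=R.T@np.array([(u-c["cx"])/c["fx"],-(v-c["cy"])/c["fy"],-1.])
    return o+d*(z-o[2])/d[2]
def proj(n,p,c=None):
    c=c or env.get_calibration(n);V=np.array(c["view"]);q=V[:3,:3]@np.array(p)+V[:3,3]
    return c["cx"]-c["fx"]*q[0]/q[2], c["cy"]+c["fy"]*q[1]/q[2]
E
python3 - <<'E'
from h import *
import cv2
im=cv2.imread("pics/top0.png")[170:262,190:450]
cv2.imwrite("pics/tc.png",cv2.resize(im,None,fx=3,fy=3,interpolation=cv2.INTER_CUBIC))
for nm,u,v,z in [("cupA",374,198,.058),("cupB",353,227,.058),("vA",408,199,.048),("vB",392,228,.048),("bot",430,233,.07),("black",376,245,.048),("blueF",400,245,.048),("blueB",428,184,.048),("tray",211,211,.014),("stand",252,205,.022),("rack",293,213,.022),("vr",297,197,.048),("disp L",320,186,0),("dispR",412,178,0),("sw",293,153,.014)]:
    print(nm,ray("top",u,v,z).round(4))
E
```

```text
cupA [ 0.5164 -0.1897  0.058 ]
cupB [ 0.4287 -0.1297  0.058 ]
vA [ 0.5189 -0.2914  0.048 ]
vB [ 0.431  -0.2442  0.048 ]
bot [ 0.4176 -0.349   0.07  ]
black [ 0.38   -0.1979  0.048 ]
blueF [ 0.3824 -0.2673  0.048 ]
blueB [ 0.5665 -0.3512  0.048 ]
tray [0.4679 0.297  0.014 ]
stand [0.4892 0.1729 0.022 ]
rack [0.4692 0.0483 0.022 ]
vr [0.5134 0.037  0.048 ]
disp L [ 0.56   -0.0297  0.    ]
dispR [ 0.5954 -0.314   0.    ]
sw [0.659  0.0577 0.014 ]
```

View pics/tc.png

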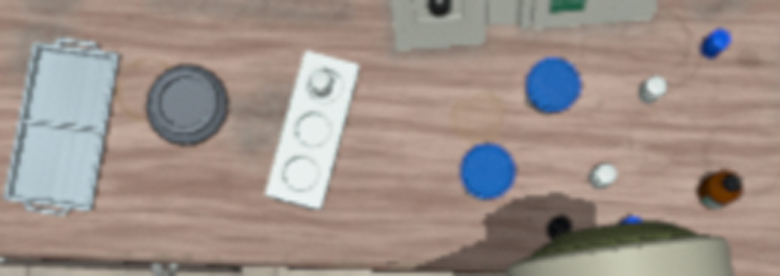

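Request:
{"name": "arm_command", "arguments": {"steps": [{"delta_pos":[20,45,8],"dr":[0,0,-3]},{"delta_pos":[20,45,8],"dr":[0,0,-3]},{"delta_pos":[20,45,8],"dr":[0,0,-3]},{"delta_pos":[20,45,8],"dr":[0,0,-3]},{"delta_pos":[20,40,8],"dr":[0,0,-3]},{"delta_pos":[20,20,8],"dr":[0,0,-3]},{"delta_pos":[30,20,0],"dr":[0,0,-3.5]},{"delta_pos":[30,0,0],"dr":[0,0,0]},{"delta_pos":[20,0,0],"dr":[0,0,0]},{"delta_pos":[0,0,0],"dr":[0,0,0]},{"delta_pos":[0,0,0],"dr":[0,0,0]}]}}

```text
time_s: 1.2
position: [0.401, -0.2516, 0.3009]
tool_rot: [[0.0, -1.0, -0.001], [-1.0, -0.0, 0.001], [-0.001, 0.001, -1.0]]
ft_force: [-0.5, 0.3, -0.3]
grip_width: 0.0851
```

Run:
```python
from h import *
import cv2,json
s=env.observe();print(s['time_s'],s['position'],s['tool_rot'].round(3).tolist(),s['q'].round(1))
c=env.get_calibration("wrist");im=env.get_image("wrist")
cv2.imwrite("pics/w1.png",im)
c["view"]=np.array(c["view"]).tolist();json.dump(c,open("w1.json","w"))
for nm,p in dict(cupA=(.5164,-.1897,.058),cupB=(.4287,-.1297,.058),vA=(.5189,-.2914,.048),vB=(.431,-.2442,.048),bot=(.4176,-.349,.07)).items(): print(nm,np.round(proj("wrist",p,c)))
```

```text
1.2 [ 0.40101023 -0.25161448  0.30087273] [[0.0, -1.0, -0.001], [-1.0, -0.0, 0.001], [-0.001, 0.001, -1.0]] [-46.5  12.2  80.4  -0.   87.5  43.5]
cupA [259.  55.]
cupB [205. 145.]
vA [362.  54.]
vB [315. 142.]
bot [418. 158.]
```

View pics/w1.png

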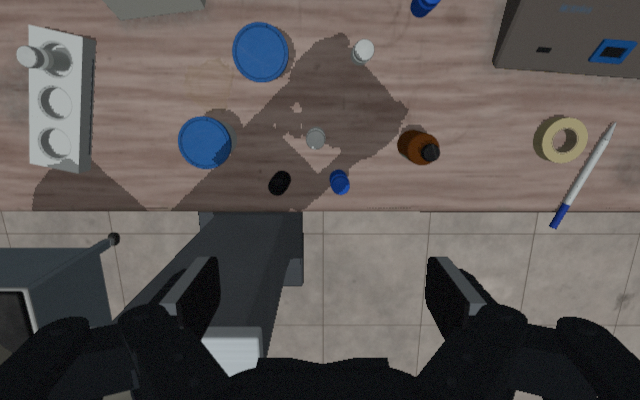

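Run:
```python
from h import *
import json
c=json.load(open("w1.json"))
for nm,w,t,z in [("cupA",(261,52),(374.3,198.3),.058),("cupB",(205,142),(352.7,227),.058),("vA",(363.5,49.5),(407.7,199.3),.048),("vB",(316,138),(391,228.3),.048),("bot",(431,152),(433.7,231),.085),("w0",(57,143),(290,228),.022),("w1",(55.5,102.5),(294.3,213),.022)]:
    print(nm,ray("wrist",*w,z,c)[:2].round(4),ray("top",*t,z)[:2].round(4))
```

```text
cupA [ 0.519  -0.1921] [ 0.5155 -0.1906]
cupB [ 0.4322 -0.1297] [ 0.4286 -0.1288]
vA [ 0.5228 -0.2928] [ 0.518  -0.2905]
vB [ 0.4355 -0.2451] [ 0.43   -0.2412]
bot [ 0.4256 -0.3574] [ 0.4218 -0.3557]
w0 [0.4272 0.052 ] [0.4237 0.0551]
w1 [0.4718 0.0444] [0.4694 0.0444]
```

Request:
{"name": "arm_command", "arguments": {"steps": [{"delta_pos":[10,3,-40],"dr":[0,0,0]},{"delta_pos":[11,3,-45],"dr":[0,0,0]},{"delta_pos":[11,2,-45],"dr":[0,0,0]},{"delta_pos":[0,0,-40],"dr":[0,0,0]},{"delta_pos":[0,0,-10],"dr":[0,0,0]},{"delta_pos":[0,0,0],"dr":[0,0,0]},{"delta_pos":[0,0,0],"dr":[0,0,0]}], "grip": 0.6, "squeeze": 25}}

```text
time_s: 1.95
position: [0.4336, -0.2447, 0.1232]
tool_rot: [[-0.001, -1.0, 0.002], [-1.0, 0.001, -0.002], [0.002, -0.002, -1.0]]
ft_force: [0.4, -0.5, -0.5]
grip_width: 0.0508
```

```bash
cat >> h.py <<'E'
import cv2
def snap(f,pts={}):
    s=env.observe();c=env.get_calibration("wrist");im=env.get_image("wrist");cv2.imwrite("pics/"+f,im)
    print(s['time_s'],s['position'].round(4),s['grip_width'],s['ft_force'].round(1))
    for k,p in pts.items(): print(k,np.round(proj("wrist",p,c),1))
    import json;c["view"]=np.array(c["view"]).tolist();json.dump(c,open(f+".json","w"));return c
E
python3 -c "
from h import *
snap('w2.png',dict(wr=(.4355,-.2451,.048),top=(.43,-.2412,.048)))"
```

```text
1.95 [ 0.4336 -0.2447  0.1232] 0.050824601164318355 [ 0.4 -0.5 -0.5]
wr [322.3 221.5]
top [315.8 230.1]
```

View pics/w2.png

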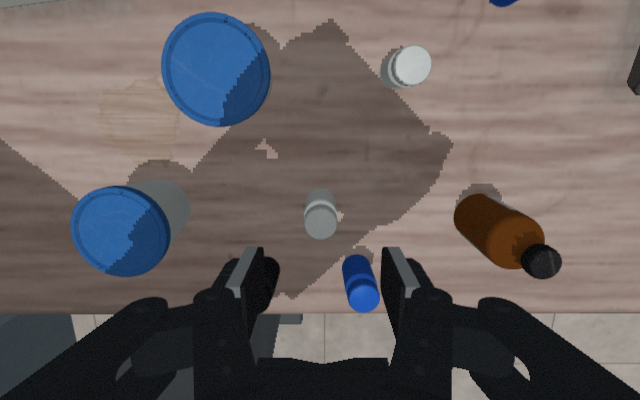

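Request:
{"name": "arm_command", "arguments": {"steps": [{"delta_pos":[2,0,-30],"dr":[0,0,0]},{"delta_pos":[0,0,-30],"dr":[0,0,0]},{"delta_pos":[0,0,-15],"dr":[0,0,0]},{"delta_pos":[0,0,-6],"dr":[0,0,0]},{"delta_pos":[0,0,0],"dr":[0,0,0]}]}}

```text
time_s: 2.5
position: [0.4357, -0.2442, 0.0411]
tool_rot: [[-0.001, -1.0, 0.001], [-1.0, 0.001, -0.001], [0.001, -0.001, -1.0]]
ft_force: [0.1, 0.7, -0.1]
grip_width: 0.051
```

Request:
{"name": "arm_command", "arguments": {"steps": [{"delta_pos":[0,0,0],"dr":[0,0,0]},{"delta_pos":[0,0,0],"dr":[0,0,0]},{"delta_pos":[0,0,0],"dr":[0,0,0]},{"delta_pos":[0,0,0],"dr":[0,0,0]},{"delta_pos":[0,0,0],"dr":[0,0,0]},{"delta_pos":[0,0,0],"dr":[0,0,0]}], "grip": 0.1}}

```text
time_s: 3.1
position: [0.4359, -0.2442, 0.0414]
tool_rot: [[-0.0, -1.0, 0.002], [-1.0, 0.0, -0.002], [0.002, -0.002, -1.0]]
ft_force: [-0.5, -0.2, 7.9]
grip_width: 0.0206
```

Request:
{"name": "arm_command", "arguments": {"steps": [{"delta_pos":[0,0,30],"dr":[0,0,0]},{"delta_pos":[0,0,45],"dr":[0,0,0]},{"delta_pos":[0,20,45],"dr":[0,0,0]},{"delta_pos":[-6,45,20],"dr":[0,0,0]},{"delta_pos":[-6,45,10],"dr":[0,0,0]},{"delta_pos":[-6,45,0],"dr":[0,0,0]},{"delta_pos":[-6,45,0],"dr":[0,0,0]},{"delta_pos":[-6,45,0],"dr":[0,0,0]},{"delta_pos":[0,30,0],"dr":[0,0,0]},{"delta_pos":[0,15,0],"dr":[0,0,0]},{"delta_pos":[0,6,0],"dr":[0,0,0]},{"delta_pos":[0,0,0],"dr":[0,0,0]},{"delta_pos":[0,0,0],"dr":[0,0,0]}]}}

```text
time_s: 4.4
position: [0.4055, 0.0515, 0.1904]
tool_rot: [[-0.001, -1.0, 0.0], [-1.0, 0.001, -0.0], [0.0, -0.0, -1.0]]
ft_force: [0.4, 0.2, 0.1]
grip_width: 0.0204
```

```bash
python3 -c "
from h import *
snap('w3.png',dict(w0=(.4272,.052,.022),w1=(.4718,.0444,.022),stand=(.4892,.1729,.022)))"
```

```text
4.4 [0.4055 0.0515 0.1904] 0.02036689580734282 [0.4 0.2 0.1]
w0 [321.3 163. ]
w1 [330.7 108.1]
stand [168.8  85.4]
```

View pics/w3.png

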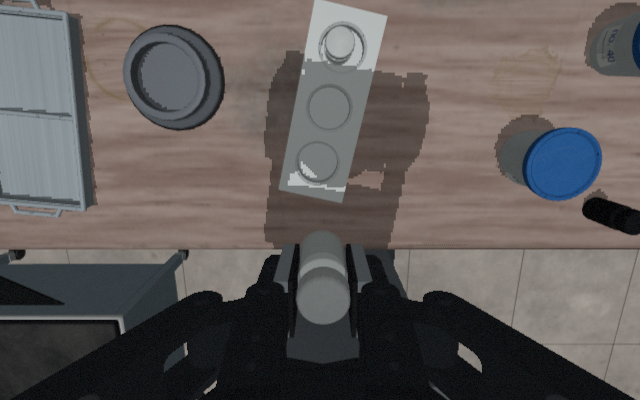

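```bash
python3 -c "
from h import *
import json
c=json.load(open('w3.png.json'))
for n,u,v,z in [('w0',319,161.5,.022),('w1',329,107,.022),('stand',171,77,.022),('vialcap',340.5,42,.056),('trayfr',92,208,.016),('traymid right',77,114,.016)]: print(n,ray('wrist',u,v,z,c).round(4))
import numpy as np
print(np.round(proj('wrist',(.4358,.0530,.06),c)))
"
```

```text
w0 [0.4285 0.054  0.022 ]
w1 [0.4727 0.0458 0.022 ]
stand [0.4955 0.1704 0.022 ]
vialcap [0.5154 0.0389 0.056 ]
trayfr [0.386  0.2562 0.016 ]
traymid right [0.4671 0.254  0.016 ]
[320. 160.]
```

Request:
{"name": "arm_command", "arguments": {"steps": [{"delta_pos":[30,-4,0],"dr":[0,0,0]},{"delta_pos":[30,-2,-20],"dr":[0,0,0]},{"delta_pos":[7,0,-40],"dr":[0,0,0]},{"delta_pos":[0,0,-40],"dr":[0,0,0]},{"delta_pos":[0,0,-20],"dr":[0,0,0]},{"delta_pos":[0,0,-10],"dr":[0,0,0]},{"delta_pos":[0,0,-5],"dr":[0,0,0]},{"delta_pos":[0,0,-4],"dr":[0,0,0]},{"delta_pos":[0,0,-2],"dr":[0,0,0]},{"delta_pos":[0,0,0],"dr":[0,0,0]},{"delta_pos":[0,0,0],"dr":[0,0,0]}]}}

```text
time_s: 5.55
position: [0.4726, 0.0462, 0.0499]
tool_rot: [[-0.0, -1.0, 0.001], [-1.0, 0.0, -0.0], [0.0, -0.001, -1.0]]
ft_force: [1.0, -0.1, -0.2]
grip_width: 0.0206
```

Request:
{"name": "arm_command", "arguments": {"steps": [{"delta_pos":[0,0,-1],"dr":[0,0,0]},{"delta_pos":[0,0,0],"dr":[0,0,0]}]}}

```text
time_s: 5.75
position: [0.4729, 0.0462, 0.0494]
tool_rot: [[-0.0, -1.0, 0.002], [-1.0, 0.0, -0.0], [0.0, -0.002, -1.0]]
ft_force: [-0.7, 0.0, 9.2]
grip_width: 0.0206
```

Request:
{"name": "arm_command", "arguments": {"steps": [{"delta_pos":[0,0,0],"dr":[0,0,0]},{"delta_pos":[0,0,0],"dr":[0,0,0]},{"delta_pos":[0,0,0],"dr":[0,0,0]},{"delta_pos":[0,0,30],"dr":[0,0,0]},{"delta_pos":[0,0,40],"dr":[0,0,0]},{"delta_pos":[-10,-10,40],"dr":[0,0,0]},{"delta_pos":[-5,-30,30],"dr":[0,0,0]},{"delta_pos":[5,-45,0],"dr":[0,0,0]},{"delta_pos":[5,-45,0],"dr":[0,0,0]},{"delta_pos":[0,-45,0],"dr":[0,0,0]},{"delta_pos":[0,-45,0],"dr":[0,0,0]},{"delta_pos":[0,-45,0],"dr":[0,0,0]},{"delta_pos":[10,-40,0],"dr":[0,0,0]},{"delta_pos":[20,-24,0],"dr":[0,0,0]},{"delta_pos":[15,-10,-20],"dr":[0,0,0]},{"delta_pos":[10,0,-30],"dr":[0,0,0]},{"delta_pos":[0,0,-30],"dr":[0,0,0]},{"delta_pos":[0,0,0],"dr":[0,0,0]},{"delta_pos":[0,0,0],"dr":[0,0,0]}], "grip": 0.5}}

```text
time_s: 7.65
position: [0.5224, -0.2929, 0.1088]
tool_rot: [[-0.0, -1.0, -0.0], [-1.0, 0.0, 0.0], [-0.0, 0.0, -1.0]]
ft_force: [-0.2, -0.8, 0.3]
grip_width: 0.0425
```

```bash
python3 -c "
from h import *
snap('w4.png',dict(vA=(.5228,-.2928,.048)))"
```

```text
7.65 [ 0.5224 -0.2929  0.1088] 0.04251739704725371 [-0.2 -0.8  0.3]
vA [321.8 232. ]
```

View pics/w4.png

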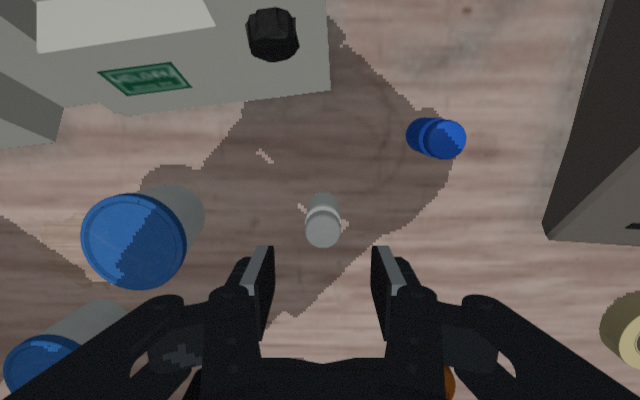

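```bash
python3 -c "
from h import *
import json
c=json.load(open('w4.png.json'));V=np.array(c['view']);print(-V[:3,:3].T@V[:3,3],V[2,:3])
print(ray('wrist',330,90,0.,c),ray('wrist',130,114,0.,c),ray('wrist',60,143,0.,c))
for z in (0,.05,.1,.15,.2): print(z,ray('wrist',326,0,z,c),ray('wrist',40,15,z,c), ray('wrist',300,75,z,c))
print(ray('top',412,178,0),[ray('top',416,95,z).round(3) for z in (0,.1,.2)],[ray('top',404,165,z).round(3) for z in (0,.05,.1)])
"
```

```text
[ 0.59128366 -0.29296031  0.22966931] [2.70722265e-01 7.78143662e-04 9.62657182e-01]
[ 0.60023939 -0.297966    0.        ] [ 0.58549465 -0.1694062   0.        ] [ 0.56699125 -0.12061525  0.        ]
0 [ 0.65099132 -0.29527564  0.        ] [ 0.64289603 -0.12420361  0.        ] [ 0.60915841 -0.27915966  0.        ]
0.05 [ 0.63799271 -0.29477158  0.05      ] [ 0.63165979 -0.16094267  0.05      ] [ 0.605267   -0.28216412  0.05      ]
0.1 [ 0.62499409 -0.29426752  0.1       ] [ 0.62042356 -0.19768173  0.1       ] [ 0.60137559 -0.28516858  0.1       ]
0.15 [ 0.61199547 -0.29376346  0.15      ] [ 0.60918732 -0.23442079  0.15      ] [ 0.59748418 -0.28817304  0.15      ]
0.2 [ 0.59899686 -0.29325941  0.2       ] [ 0.59795108 -0.27115985  0.2       ] [ 0.59359276 -0.2911775   0.2       ]
[ 0.59536088 -0.31399818  0.        ] [array([ 0.872, -0.329,  0.   ]), array([ 0.826, -0.307,  0.1  ]), array([ 0.779, -0.284,  0.2  ])] [array([ 0.636, -0.289,  0.   ]), array([ 0.622, -0.28 ,  0.05 ]), array([ 0.608, -0.27 ,  0.1  ])]
```

Request:
{"name": "arm_command", "arguments": {"steps": [{"delta_pos":[0,0,-25],"dr":[0,0,0]},{"delta_pos":[0,0,-25],"dr":[0,0,0]},{"delta_pos":[0,0,-12],"dr":[0,0,0]},{"delta_pos":[0,0,-5],"dr":[0,0,0]},{"delta_pos":[0,0,0],"dr":[0,0,0]}]}}

```text
time_s: 8.2
position: [0.5226, -0.2931, 0.0421]
tool_rot: [[-0.001, -1.0, 0.001], [-1.0, 0.001, -0.001], [0.001, -0.001, -1.0]]
ft_force: [0.5, 0.5, 0.3]
grip_width: 0.0423
```

Request:
{"name": "arm_command", "arguments": {"steps": [{"delta_pos":[0,0,0],"dr":[0,0,0]},{"delta_pos":[0,0,0],"dr":[0,0,0]},{"delta_pos":[0,0,0],"dr":[0,0,0]},{"delta_pos":[0,0,0],"dr":[0,0,0]},{"delta_pos":[0,0,0],"dr":[0,0,0]}], "grip": 0.1}}

```text
time_s: 8.7
position: [0.5229, -0.2932, 0.0426]
tool_rot: [[-0.0, -1.0, 0.002], [-1.0, 0.0, -0.002], [0.002, -0.002, -1.0]]
ft_force: [0.0, 1.0, 6.6]
grip_width: 0.0204
```

```bash
python3 -c "
from h import *
import json
c=json.load(open('w4.png.json'))
for z in (0,.05,.1,.13): print(z,ray('wrist',272,35,z,c).round(3),ray('top',404,165,z).round(3))
print(env.observe()['position'])"
```

```text
0 [ 0.632 -0.263  0.   ] [ 0.636 -0.289  0.   ]
0.05 [ 0.623 -0.269  0.05 ] [ 0.622 -0.28   0.05 ]
0.1 [ 0.614 -0.276  0.1  ] [ 0.608 -0.27   0.1  ]
0.13 [ 0.609 -0.28   0.13 ] [ 0.599 -0.264  0.13 ]
[ 0.52290068 -0.29317832  0.04259517]
```

Request:
{"name": "arm_command", "arguments": {"steps": [{"delta_pos":[0,0,30],"dr":[0,0,0]},{"delta_pos":[0,0,45],"dr":[0,0,0]},{"delta_pos":[-15,10,42],"dr":[0,0,0]},{"delta_pos":[-20,40,0],"dr":[0,0,0]},{"delta_pos":[-20,40,0],"dr":[0,0,0]},{"delta_pos":[-20,40,0],"dr":[0,0,0]},{"delta_pos":[-20,40,0],"dr":[0,0,0]},{"delta_pos":[0,45,0],"dr":[0,0,0]},{"delta_pos":[0,45,0],"dr":[0,0,0]},{"delta_pos":[0,40,0],"dr":[0,0,0]},{"delta_pos":[0,30,0],"dr":[0,0,0]},{"delta_pos":[0,16,0],"dr":[0,0,0]},{"delta_pos":[0,0,-40],"dr":[0,0,0]},{"delta_pos":[0,0,-30],"dr":[0,0,0]},{"delta_pos":[0,0,0],"dr":[0,0,0]},{"delta_pos":[0,0,0],"dr":[0,0,0]}]}}

```text
time_s: 10.3
position: [0.4276, 0.0531, 0.089]
tool_rot: [[-0.001, -1.0, -0.0], [-1.0, 0.001, 0.0], [-0.0, 0.0, -1.0]]
ft_force: [0.7, -0.7, 0.3]
grip_width: 0.0205
```

```bash
python3 -c "
from h import *
snap('w5.png',dict(w0=(.428,.053,.022),w1=(.4724,.0452,.056)))"
```

```text
10.3 [0.4276 0.0531 0.089 ] 0.020537203656003408 [ 0.7 -0.7  0.3]
w0 [322.1 228.2]
w1 [339.5 160.8]
```

View pics/w5.png

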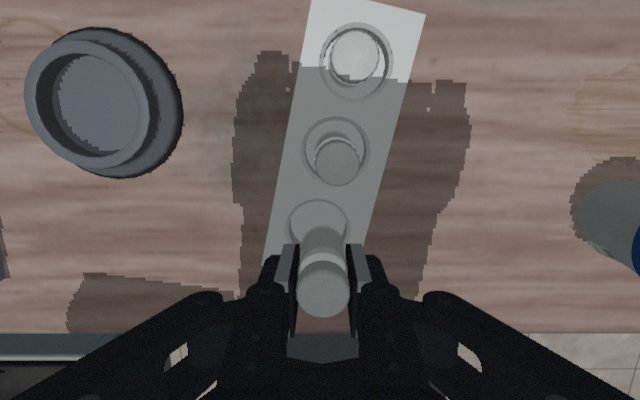

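Request:
{"name": "arm_command", "arguments": {"steps": [{"delta_pos":[0,2,-12],"dr":[0,0,0]},{"delta_pos":[0,0,-12],"dr":[0,0,0]},{"delta_pos":[0,0,-7],"dr":[0,0,0]},{"delta_pos":[0,0,-4],"dr":[0,0,0]},{"delta_pos":[0,0,-2],"dr":[0,0,0]},{"delta_pos":[0,0,-1],"dr":[0,0,0]},{"delta_pos":[0,0,-1],"dr":[0,0,0]},{"delta_pos":[0,0,0],"dr":[0,0,0]}]}}

```text
time_s: 11.15
position: [0.428, 0.0551, 0.0505]
tool_rot: [[-0.0, -1.0, 0.002], [-1.0, 0.0, -0.0], [0.0, -0.002, -1.0]]
ft_force: [-1.4, 0.3, 12.5]
grip_width: 0.0202
```

Request:
{"name": "arm_command", "arguments": {"steps": [{"delta_pos":[0,0,0],"dr":[0,0,0]},{"delta_pos":[0,0,0],"dr":[0,0,0]},{"delta_pos":[0,0,0],"dr":[0,0,0]},{"delta_pos":[0,0,25],"dr":[0,0,0]},{"delta_pos":[0,0,40],"dr":[0,0,0]},{"delta_pos":[0,0,40],"dr":[0,0,0]}], "grip": 0.5}}

```text
time_s: 11.75
position: [0.4269, 0.0552, 0.1554]
tool_rot: [[-0.001, -1.0, -0.002], [-1.0, 0.001, 0.0], [-0.0, 0.002, -1.0]]
ft_force: [1.0, -1.0, -0.3]
grip_width: 0.0424
```

Request:
{"name": "arm_command", "arguments": {"steps": [{"delta_pos":[0,-20,0],"dr":[0,0,0]},{"delta_pos":[0,-45,0],"dr":[0,0,0]},{"delta_pos":[0,-45,0],"dr":[0,0,0]},{"delta_pos":[0,-40,0],"dr":[0,0,0]},{"delta_pos":[4,-25,0],"dr":[0,0,0]},{"delta_pos":[0,-10,0],"dr":[0,0,0]},{"delta_pos":[0,0,-20],"dr":[0,0,0]},{"delta_pos":[0,0,0],"dr":[0,0,0]},{"delta_pos":[0,0,0],"dr":[0,0,0]}], "grip": 1.0}}

```text
time_s: 12.65
position: [0.4311, -0.129, 0.1344]
tool_rot: [[0.0, -1.0, -0.001], [-1.0, -0.0, 0.001], [-0.001, 0.001, -1.0]]
ft_force: [-0.3, -0.5, 0.3]
grip_width: 0.085
```

```bash
python3 -c "
from h import *
snap('w6.png',dict(cB=(.4322,-.1297,.058),cA=(.519,-.1921,.058)))"
```

```text
12.65 [ 0.4311 -0.129   0.1344] 0.085007632340082 [-0.3 -0.5  0.3]
cB [323.1 221.7]
cA [440.2  67.9]
```

View pics/w6.png

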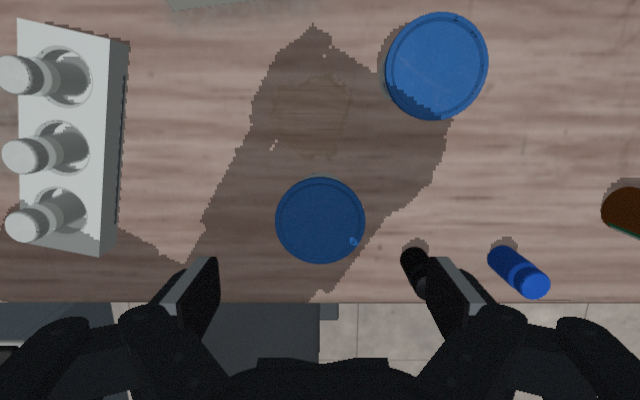

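Request:
{"name": "arm_command", "arguments": {"steps": [{"delta_pos":[1,1,-35],"dr":[0,0,0]},{"delta_pos":[0,0,-35],"dr":[0,0,0]},{"delta_pos":[0,0,-20],"dr":[0,0,0]},{"delta_pos":[0,0,-8],"dr":[0,0,0]},{"delta_pos":[0,0,0],"dr":[0,0,0]}]}}

```text
time_s: 13.2
position: [0.4325, -0.1285, 0.0363]
tool_rot: [[0.0, -1.0, -0.001], [-1.0, -0.0, 0.0], [-0.0, 0.001, -1.0]]
ft_force: [-1.2, 0.1, 0.3]
grip_width: 0.0852
```

Request:
{"name": "arm_command", "arguments": {"steps": [{"delta_pos":[0,0,0],"dr":[0,0,0]},{"delta_pos":[0,0,0],"dr":[0,0,0]},{"delta_pos":[0,0,0],"dr":[0,0,0]},{"delta_pos":[0,0,0],"dr":[0,0,0]},{"delta_pos":[0,0,0],"dr":[0,0,0]},{"delta_pos":[0,0,0],"dr":[0,0,0]}], "grip": 0.45}}

```text
time_s: 13.8
position: [0.433, -0.129, 0.0376]
tool_rot: [[-0.0, -1.0, 0.002], [-1.0, 0.0, -0.001], [0.001, -0.002, -1.0]]
ft_force: [-0.5, 1.5, 7.4]
grip_width: 0.0531
```

Request:
{"name": "arm_command", "arguments": {"steps": [{"delta_pos":[0,0,25],"dr":[0,0,0]},{"delta_pos":[0,0,40],"dr":[0,0,0]},{"delta_pos":[0,10,45],"dr":[0,0,0]},{"delta_pos":[0,40,45],"dr":[0,0,0]},{"delta_pos":[0,45,0],"dr":[0,0,0]},{"delta_pos":[0,45,0],"dr":[0,0,0]},{"delta_pos":[0,45,0],"dr":[0,0,0]},{"delta_pos":[-5,45,0],"dr":[0,0,0]},{"delta_pos":[-5,45,0],"dr":[0,0,0]},{"delta_pos":[-5,45,0],"dr":[0,0,0]},{"delta_pos":[-5,45,0],"dr":[0,0,0]},{"delta_pos":[-5,30,0],"dr":[0,0,0]},{"delta_pos":[-5,15,0],"dr":[0,0,0]},{"delta_pos":[0,8,0],"dr":[0,0,0]},{"delta_pos":[0,0,0],"dr":[0,0,0]},{"delta_pos":[0,0,0],"dr":[0,0,0]}]}}

```text
time_s: 15.4
position: [0.4026, 0.2818, 0.1839]
tool_rot: [[-0.001, -1.0, 0.0], [-1.0, 0.001, -0.0], [0.0, -0.0, -1.0]]
ft_force: [0.4, 0.2, 0.2]
grip_width: 0.053
```

```bash
python3 -c "
from h import *
snap('w7.png',dict(tr=(.47,.296,.014),st=(.4945,.1709,.022)))"
```

```text
15.4 [0.4026 0.2818 0.1839] 0.0529559706301227 [0.4 0.2 0.2]
tr [304.3 106.8]
st [466.   73.7]
```

View pics/w7.png

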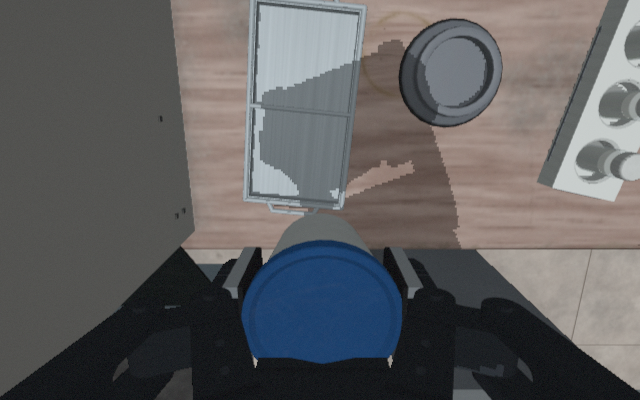

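```bash
python3 -c "
from h import *
import json
c=json.load(open('w7.png.json'))
P={k:ray('wrist',u,v,.016,c)[:2] for k,(u,v) in dict(tl=(254,0),tr=(366,6),bl=(245,200),br=(344,208),ml=(251,104),mr=(354,115)).items()}
for k in P: print(k,P[k].round(4))
C=(P['tl']+P['tr']+P['bl']+P['br'])/4;M=(P['ml']+P['mr'])/2
d=(P['tl']+P['tr']-P['bl']-P['br']);d/=np.linalg.norm(d);print(C,M,np.degrees(np.arctan2(d[1],d[0])))
for s in(-1,1): print(((C+M)/2+s*.039*d).round(4))
for u,v in ((461,75),(456,72)): print(ray('wrist',u,v,.022,c).round(4))
print(ray('wrist',192,200,.0,c),ray('wrist',180,20,0,c))
"
```

```text
tl [0.5467 0.3323]
tr [0.5427 0.2487]
bl [0.3922 0.3483]
br [0.385  0.2625]
ml [0.4722 0.3387]
mr [0.4636 0.2557]
[0.46664677 0.29794746] [0.46787033 0.29719593] -5.470373431943127
[0.4284 0.3013]
[0.5061 0.2939]
[0.4936 0.1746 0.022 ]
[0.4958 0.1787 0.022 ]
[0.38788429 0.40038958 0.        ] [0.53663076 0.39478146 0.        ]
```

Request:
{"name": "arm_command", "arguments": {"steps": [{"delta_pos":[30,4,0],"dr":[0,0,0]},{"delta_pos":[35,4,0],"dr":[0,0,0]},{"delta_pos":[30,4,-15],"dr":[0,0,0]},{"delta_pos":[8,0,-40],"dr":[0,0,0]},{"delta_pos":[0,0,-40],"dr":[0,0,0]},{"delta_pos":[0,0,-25],"dr":[0,0,0]},{"delta_pos":[0,0,-12],"dr":[0,0,0]},{"delta_pos":[0,0,-6],"dr":[0,0,0]},{"delta_pos":[0,0,-3],"dr":[0,0,0]},{"delta_pos":[0,0,-1],"dr":[0,0,0]},{"delta_pos":[0,0,-1],"dr":[0,0,0]},{"delta_pos":[0,0,0],"dr":[0,0,0]}]}}

```text
time_s: 16.65
position: [0.5056, 0.2945, 0.0414]
tool_rot: [[-0.0, -1.0, 0.001], [-1.0, 0.0, 0.0], [-0.0, -0.001, -1.0]]
ft_force: [-0.7, -0.4, -1.0]
grip_width: 0.0528
```

Request:
{"name": "arm_command", "arguments": {"steps": [{"delta_pos":[0,0,-1],"dr":[0,0,0]},{"delta_pos":[0,0,-0.5],"dr":[0,0,0]},{"delta_pos":[0,0,0],"dr":[0,0,0]}]}}

```text
time_s: 16.95
position: [0.5061, 0.2947, 0.0406]
tool_rot: [[-0.0, -1.0, 0.003], [-1.0, 0.0, 0.001], [-0.001, -0.003, -1.0]]
ft_force: [-1.1, -1.2, 8.3]
grip_width: 0.0533
```

Request:
{"name": "arm_command", "arguments": {"steps": [{"delta_pos":[0,0,0],"dr":[0,0,0]},{"delta_pos":[0,0,0],"dr":[0,0,0]},{"delta_pos":[0,0,0],"dr":[0,0,0]},{"delta_pos":[0,0,25],"dr":[0,0,0]},{"delta_pos":[0,0,45],"dr":[0,0,0]},{"delta_pos":[-20,-10,45],"dr":[0,0,0]},{"delta_pos":[-20,-40,0],"dr":[0,0,0]},{"delta_pos":[-16,-45,0],"dr":[0,0,0]},{"delta_pos":[0,-45,0],"dr":[0,0,0]},{"delta_pos":[0,-45,0],"dr":[0,0,0]},{"delta_pos":[0,-45,0],"dr":[0,0,0]},{"delta_pos":[0,-45,0],"dr":[0,0,0]},{"delta_pos":[0,-45,0],"dr":[0,0,0]},{"delta_pos":[0,-45,0],"dr":[0,0,0]},{"delta_pos":[0,-45,0],"dr":[0,0,0]},{"delta_pos":[5,-45,0],"dr":[0,0,0]},{"delta_pos":[15,-25,0],"dr":[0,0,0]},{"delta_pos":[20,-10,0],"dr":[0,0,0]},{"delta_pos":[0,0,0],"dr":[0,0,0]},{"delta_pos":[0,0,0],"dr":[0,0,0]}], "grip": 0.9}}

```text
time_s: 18.95
position: [0.4891, -0.1952, 0.1535]
tool_rot: [[-0.0, -1.0, -0.001], [-1.0, 0.0, 0.001], [-0.001, 0.001, -1.0]]
ft_force: [-0.2, 0.5, -0.1]
grip_width: 0.077
```

```bash
python3 -c "
from h import *
snap('w8.png',dict(cA=(.519,-.190,.058)))
cv2.imwrite('pics/t8.png',cv2.resize(env.get_image('top')[150:270,180:480],None,fx=2.5,fy=2.5,interpolation=cv2.INTER_CUBIC))"
```

```text
18.95 [ 0.4891 -0.1952  0.1535] 0.07695684595975162 [-0.2  0.5 -0.1]
cA [313.7 168.6]
```

View pics/w8.png

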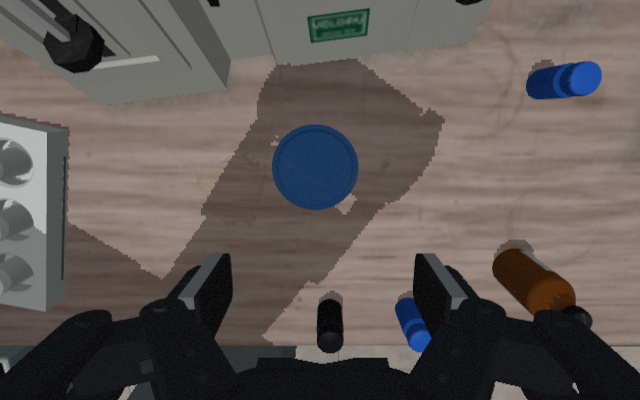

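Request:
{"name": "arm_command", "arguments": {"steps": [{"delta_pos":[15,4,0],"dr":[0,0,0]},{"delta_pos":[15,0,0],"dr":[0,0,0]},{"delta_pos":[0,0,-25],"dr":[0,0,0]},{"delta_pos":[0,0,-30],"dr":[0,0,0]},{"delta_pos":[0,0,-20],"dr":[0,0,0]},{"delta_pos":[0,0,0],"dr":[0,0,0]}], "grip": 1.0}}

```text
time_s: 19.65
position: [0.5179, -0.1902, 0.0769]
tool_rot: [[0.0, -1.0, -0.005], [-1.0, -0.0, 0.003], [-0.003, 0.005, -1.0]]
ft_force: [0.2, -0.0, -0.1]
grip_width: 0.0858
```

Request:
{"name": "arm_command", "arguments": {"steps": [{"delta_pos":[0,0,-15],"dr":[0,0,0]},{"delta_pos":[0,0,-15],"dr":[0,0,0]},{"delta_pos":[0,0,-10],"dr":[0,0,0]},{"delta_pos":[0,0,-2],"dr":[0,0,0]},{"delta_pos":[0,0,0],"dr":[0,0,0]}]}}

```text
time_s: 20.15
position: [0.5196, -0.1916, 0.0376]
tool_rot: [[-0.0, -1.0, 0.0], [-1.0, 0.0, -0.0], [0.0, -0.0, -1.0]]
ft_force: [-0.6, -0.3, 0.3]
grip_width: 0.0852
```

Request:
{"name": "arm_command", "arguments": {"steps": [{"delta_pos":[0,0,0],"dr":[0,0,0]},{"delta_pos":[0,0,0],"dr":[0,0,0]},{"delta_pos":[0,0,0],"dr":[0,0,0]},{"delta_pos":[0,0,0],"dr":[0,0,0]},{"delta_pos":[0,0,0],"dr":[0,0,0]},{"delta_pos":[0,0,0],"dr":[0,0,0]}], "grip": 0.45}}

```text
time_s: 20.75
position: [0.5198, -0.1916, 0.0377]
tool_rot: [[-0.0, -1.0, 0.001], [-1.0, 0.0, -0.001], [0.001, -0.001, -1.0]]
ft_force: [-0.3, 1.2, 5.5]
grip_width: 0.0527
```

View pics/t8.png

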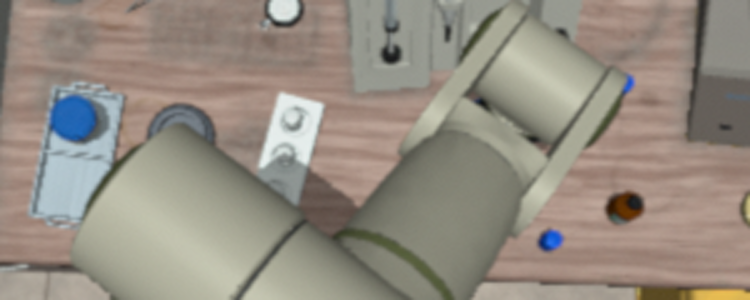

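Request:
{"name": "arm_command", "arguments": {"steps": [{"delta_pos":[0,0,25],"dr":[0,0,0]},{"delta_pos":[0,0,40],"dr":[0,0,0]},{"delta_pos":[-20,0,45],"dr":[0,0,0]},{"delta_pos":[-30,20,30],"dr":[0,0,0]},{"delta_pos":[-20,40,0],"dr":[0,0,0]},{"delta_pos":[-11,45,0],"dr":[0,0,0]},{"delta_pos":[0,45,0],"dr":[0,0,0]},{"delta_pos":[0,45,0],"dr":[0,0,0]},{"delta_pos":[0,45,0],"dr":[0,0,0]},{"delta_pos":[0,45,0],"dr":[0,0,0]},{"delta_pos":[0,45,0],"dr":[0,0,0]},{"delta_pos":[0,45,0],"dr":[0,0,0]},{"delta_pos":[0,45,0],"dr":[0,0,0]},{"delta_pos":[-5,40,0],"dr":[0,0,0]},{"delta_pos":[-5,23,0],"dr":[0,0,0]},{"delta_pos":[0,10,0],"dr":[0,0,0]},{"delta_pos":[0,0,-30],"dr":[0,0,0]},{"delta_pos":[0,0,-25],"dr":[0,0,0]},{"delta_pos":[0,0,0],"dr":[0,0,0]},{"delta_pos":[0,0,0],"dr":[0,0,0]}]}}

```text
time_s: 22.75
position: [0.4289, 0.301, 0.1225]
tool_rot: [[-0.001, -1.0, -0.0], [-1.0, 0.001, -0.0], [0.0, 0.0, -1.0]]
ft_force: [-0.2, 0.2, 0.1]
grip_width: 0.0528
```

```bash
python3 -c "
from h import *
snap('w9.png',dict(cup=(.506,.2945,.061)))"
```

```text
22.75 [0.4289 0.301  0.1225] 0.05284846426141915 [-0.2  0.2  0.1]
cup [334.7  87.8]
```

View pics/w9.png

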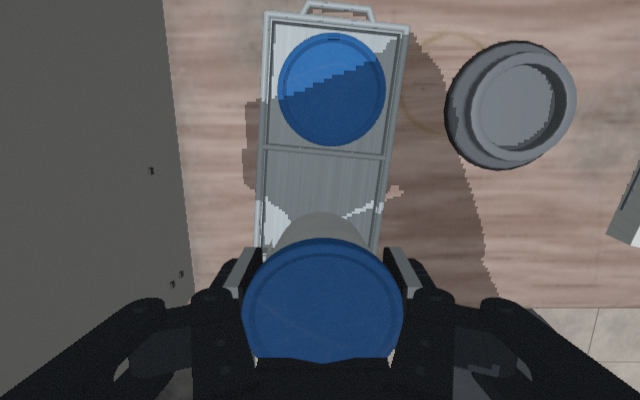

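Request:
{"name": "arm_command", "arguments": {"steps": [{"delta_pos":[0,0,-25],"dr":[0,0,0]},{"delta_pos":[0,0,-25],"dr":[0,0,0]},{"delta_pos":[0,0,-15],"dr":[0,0,0]},{"delta_pos":[0,0,-8],"dr":[0,0,0]},{"delta_pos":[0,0,-4],"dr":[0,0,0]},{"delta_pos":[0,0,-3],"dr":[0,0,0]},{"delta_pos":[0,0,-1.5],"dr":[0,0,0]},{"delta_pos":[0,0,-1],"dr":[0,0,0]},{"delta_pos":[0,0,0],"dr":[0,0,0]}]}}

```text
time_s: 23.7
position: [0.4291, 0.3017, 0.0407]
tool_rot: [[-0.0, -1.0, 0.002], [-1.0, 0.0, 0.001], [-0.001, -0.002, -1.0]]
ft_force: [-0.4, -0.4, 7.0]
grip_width: 0.0525
```

```bash
python3 -c "
from h import *
import json
c=json.load(open('w9.png.json'))
for u,v in ((517,103),(522,103)): print(ray('wrist',u,v,.022,c).round(4))
im=cv2.imread('pics/w9.png')[30:180,430:590];cv2.imwrite('pics/s9.png',cv2.resize(im,None,fx=4,fy=4,interpolation=cv2.INTER_CUBIC))"
```

```text
[0.4988 0.1808 0.022 ]
[0.4988 0.1778 0.022 ]
```

View pics/s9.png

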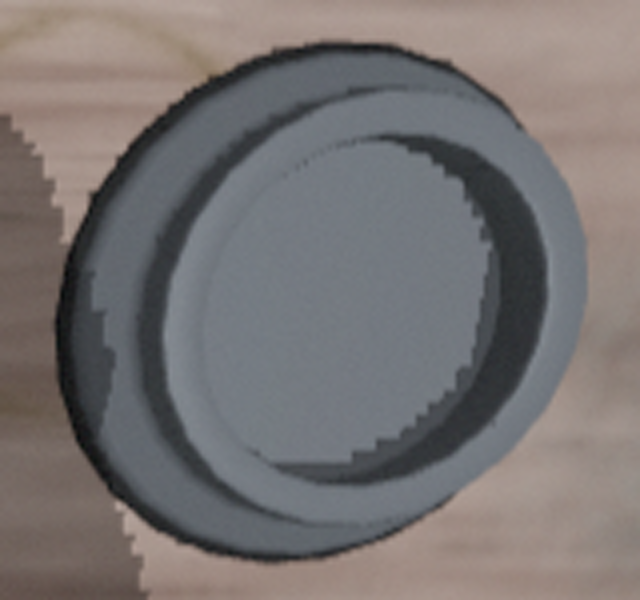

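Request:
{"name": "arm_command", "arguments": {"steps": [{"delta_pos":[0,0,0],"dr":[0,0,0]},{"delta_pos":[0,0,0],"dr":[0,0,0]},{"delta_pos":[0,0,0],"dr":[0,0,0]},{"delta_pos":[0,0,25],"dr":[0,0,0]},{"delta_pos":[0,0,45],"dr":[0,0,0]},{"delta_pos":[0,-10,45],"dr":[0,0,0]},{"delta_pos":[0,-40,20],"dr":[0,0,0]},{"delta_pos":[0,-45,0],"dr":[0,0,0]},{"delta_pos":[0,-45,0],"dr":[0,0,0]},{"delta_pos":[0,-45,0],"dr":[0,0,0]},{"delta_pos":[0,-45,0],"dr":[0,0,0]},{"delta_pos":[0,-45,0],"dr":[0,0,0]},{"delta_pos":[0,-45,0],"dr":[0,0,0]},{"delta_pos":[0,-45,0],"dr":[0,0,0]},{"delta_pos":[0,-45,0],"dr":[0,0,0]},{"delta_pos":[0,-45,0],"dr":[0,0,0]},{"delta_pos":[0,-45,0],"dr":[0,0,0]},{"delta_pos":[0,-45,0],"dr":[0,0,0]},{"delta_pos":[-5,-35,0],"dr":[0,0,0]},{"delta_pos":[0,0,0],"dr":[0,0,0]}], "grip": 0.9}}

```text
time_s: 25.7
position: [0.4229, -0.2824, 0.1741]
tool_rot: [[-0.005, -1.0, 0.0], [-1.0, 0.005, -0.001], [0.001, -0.0, -1.0]]
ft_force: [-0.3, 0.4, -0.2]
grip_width: 0.0765
```

Request:
{"name": "arm_command", "arguments": {"steps": [{"delta_pos":[-20,-28,0],"dr":[0,0,0]},{"delta_pos":[0,0,0],"dr":[0,0,0]},{"delta_pos":[0,0,0],"dr":[0,0,0]}], "grip": 0.7}}

```text
time_s: 26.0
position: [0.4033, -0.3061, 0.1744]
tool_rot: [[-0.001, -1.0, -0.0], [-1.0, 0.001, 0.001], [-0.001, 0.0, -1.0]]
ft_force: [-0.6, 0.8, 0.1]
grip_width: 0.0594
```

```bash
python3 -c "
from h import *
import json
c=json.load(open('w2.png.json'));print(ray('wrist',542,262,.085,c))
c=json.load(open('w9.png.json'));print(ray('wrist',524,106.8,.022,c))
snap('w10.png',dict(b=(.4256,-.3574,.085),b0=(.4256,-.3574,0)))"
```

```text
[ 0.42642955 -0.35550723  0.085     ]
[0.49655879 0.17616995 0.022     ]
26.0 [ 0.4033 -0.3061  0.1744] 0.059375017534715135 [-0.6  0.8  0.1]
b [404.4 182.6]
b0 [381.8 161.1]
```

View pics/w10.png

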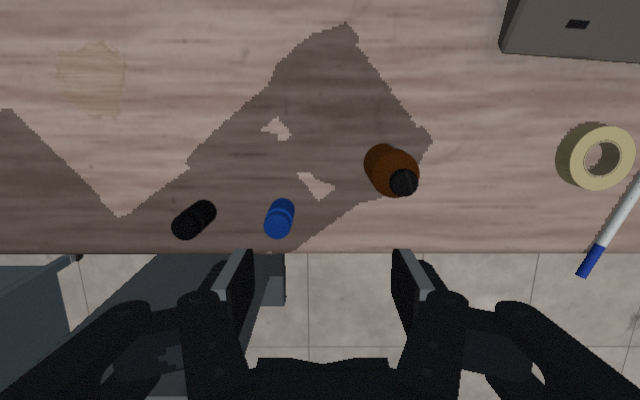

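Request:
{"name": "arm_command", "arguments": {"steps": [{"delta_pos":[11,-25,0],"dr":[0,0,0]},{"delta_pos":[11,-25,0],"dr":[0,0,0]},{"delta_pos":[0,0,0],"dr":[0,0,0]},{"delta_pos":[0,0,-30],"dr":[0,0,0]},{"delta_pos":[0,0,-40],"dr":[0,0,0]},{"delta_pos":[0,0,-35],"dr":[0,0,0]},{"delta_pos":[0,0,-20],"dr":[0,0,0]},{"delta_pos":[0,0,-8],"dr":[0,0,0]},{"delta_pos":[0,0,0],"dr":[0,0,0]},{"delta_pos":[0,0,0],"dr":[0,0,0]}]}}

```text
time_s: 27.05
position: [0.426, -0.3565, 0.0426]
tool_rot: [[0.0, -1.0, 0.001], [-1.0, -0.0, -0.001], [0.001, -0.001, -1.0]]
ft_force: [-1.3, 0.0, -0.2]
grip_width: 0.0599
```

Request:
{"name": "arm_command", "arguments": {"steps": [{"delta_pos":[0,0,0],"dr":[0,0,0]},{"delta_pos":[0,0,0],"dr":[0,0,0]},{"delta_pos":[0,0,0],"dr":[0,0,0]},{"delta_pos":[0,0,0],"dr":[0,0,0]},{"delta_pos":[0,0,0],"dr":[0,0,0]},{"delta_pos":[0,0,0],"dr":[0,0,0]}], "grip": 0.25}}

```text
time_s: 27.65
position: [0.4258, -0.3568, 0.0427]
tool_rot: [[-0.001, -1.0, 0.001], [-1.0, 0.001, -0.001], [0.001, -0.001, -1.0]]
ft_force: [0.6, 1.1, 6.1]
grip_width: 0.0339
```

Request:
{"name": "arm_command", "arguments": {"steps": [{"delta_pos":[0,0,25],"dr":[0,0,0]},{"delta_pos":[0,0,45],"dr":[0,0,0]},{"delta_pos":[0,10,47],"dr":[0,0,0]},{"delta_pos":[0,40,20],"dr":[0,0,0]},{"delta_pos":[0,45,0],"dr":[0,0,0]},{"delta_pos":[0,45,0],"dr":[0,0,0]},{"delta_pos":[0,45,0],"dr":[0,0,0]},{"delta_pos":[0,45,0],"dr":[0,0,0]},{"delta_pos":[0,45,0],"dr":[0,0,0]},{"delta_pos":[0,45,0],"dr":[0,0,0]},{"delta_pos":[0,45,0],"dr":[0,0,0]},{"delta_pos":[0,45,0],"dr":[0,0,0]},{"delta_pos":[0,45,0],"dr":[0,0,0]},{"delta_pos":[5,40,0],"dr":[0,0,0]},{"delta_pos":[10,25,0],"dr":[0,0,0]},{"delta_pos":[10,13,0],"dr":[0,0,0]},{"delta_pos":[0,0,0],"dr":[0,0,0]},{"delta_pos":[0,0,0],"dr":[0,0,0]}]}}

```text
time_s: 29.45
position: [0.4501, 0.1762, 0.1785]
tool_rot: [[-0.0, -1.0, -0.0], [-1.0, 0.0, -0.0], [0.0, 0.0, -1.0]]
ft_force: [-0.0, -0.1, -0.2]
grip_width: 0.0339
```

```bash
python3 -c "
from h import *
snap('w11.png',dict(st=(.4960,.1762,.022)))"
```

```text
29.45 [0.4501 0.1762 0.1785] 0.03388978730171444 [-0.  -0.1 -0.2]
st [321.9 134.9]
```

View pics/w11.png

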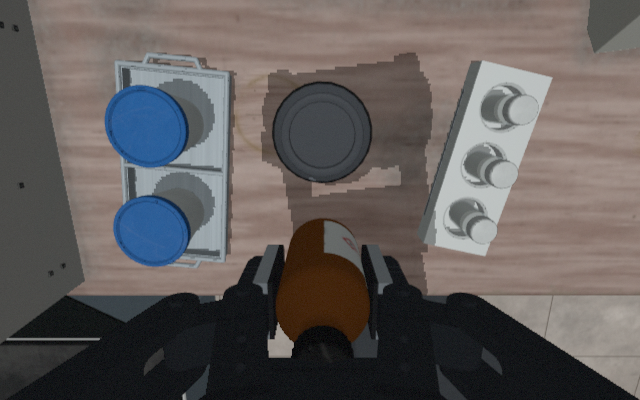

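Request:
{"name": "arm_command", "arguments": {"steps": [{"delta_pos":[25,0,0],"dr":[0,0,0]},{"delta_pos":[22,0,-20],"dr":[0,0,0]},{"delta_pos":[0,0,-40],"dr":[0,0,0]},{"delta_pos":[0,0,-30],"dr":[0,0,0]},{"delta_pos":[0,0,-18],"dr":[0,0,0]},{"delta_pos":[0,0,-10],"dr":[0,0,0]},{"delta_pos":[0,0,-6],"dr":[0,0,0]},{"delta_pos":[0,0,-4],"dr":[0,0,0]},{"delta_pos":[0,0,-2],"dr":[0,0,0]},{"delta_pos":[0,0,0],"dr":[0,0,0]},{"delta_pos":[0,0,0],"dr":[0,0,0]}]}}

```text
time_s: 30.6
position: [0.4976, 0.1765, 0.049]
tool_rot: [[-0.0, -1.0, 0.001], [-1.0, 0.0, 0.0], [-0.0, -0.001, -1.0]]
ft_force: [-0.1, 0.0, -0.3]
grip_width: 0.034
```

Request:
{"name": "arm_command", "arguments": {"steps": [{"delta_pos":[0,0,-0.5],"dr":[0,0,0]},{"delta_pos":[0,0,-0.5],"dr":[0,0,0]},{"delta_pos":[0,0,0],"dr":[0,0,0]}]}}

```text
time_s: 30.9
position: [0.4978, 0.1765, 0.0486]
tool_rot: [[-0.0, -1.0, 0.002], [-1.0, 0.0, 0.0], [-0.0, -0.002, -1.0]]
ft_force: [-2.1, -1.0, 10.1]
grip_width: 0.0339
```

Request:
{"name": "arm_command", "arguments": {"steps": [{"delta_pos":[0,0,0],"dr":[0,0,0]},{"delta_pos":[0,0,0],"dr":[0,0,0]},{"delta_pos":[0,0,0],"dr":[0,0,0]},{"delta_pos":[0,0,20],"dr":[0,0,0]},{"delta_pos":[0,0,40],"dr":[0,0,0]},{"delta_pos":[0,0,45],"dr":[0,0,0]},{"delta_pos":[-15,0,45],"dr":[0,0,0]},{"delta_pos":[-40,0,20],"dr":[0,0,0]},{"delta_pos":[-40,0,0],"dr":[0,0,0]},{"delta_pos":[-20,0,0],"dr":[0,0,0]},{"delta_pos":[0,0,0],"dr":[0,0,0]},{"delta_pos":[0,0,0],"dr":[0,0,0]}], "grip": 0.7}}

```text
time_s: 32.1
position: [0.383, 0.1765, 0.2177]
tool_rot: [[-0.0, -1.0, 0.001], [-1.0, 0.0, 0.0], [-0.0, -0.001, -1.0]]
ft_force: [-0.0, 0.5, -0.2]
grip_width: 0.0599
```

```bash
python3 -c "
from h import *
snap('w12.png',dict(bot=(.4978,.1765,.091),v0=(.428,.0545,.056),v1=(.4726,.046,.056),cf=(.506,.2945,.061),cn=(.429,.3015,.061)))
"
```

```text
32.1 [0.383  0.1765 0.2177] 0.05987039165753124 [-0.   0.5 -0.2]
bot [322.   32.1]
v0 [473.4 135.9]
v1 [491.2  77.2]
cf [160.4  28. ]
cn [163.8 135.1]
```

```bash
python3 -c "
from h import *
im=cv2.imread('pics/w12.png');h=cv2.cvtColor(im,cv2.COLOR_BGR2HSV)
def blobs(m,n,a=60):
    k,l,s,c=cv2.connectedComponentsWithStats(m.astype(np.uint8))
    print(n,[(c[i].round(1).tolist(),s[i].tolist()) for i in range(1,k) if s[i,4]>a and s[i,1]<250])
blobs((h[...,0]>100)&(h[...,0]<120)&(h[...,1]>150)&(h[...,2]>60),'blue')
blobs((h[...,0]>5)&(h[...,0]<20)&(h[...,1]>170),'amber')
blobs((im.max(2)<45)&(np.arange(400)[:,None]<200),'black')
"
```

```text
blue [([160.2, 32.9], [123, 0, 76, 71, 4433]), ([163.6, 134.7], [129, 101, 71, 69, 3777])]
amber [([322.2, 46.3], [301, 18, 44, 50, 1152])]
black [([322.3, 35.3], [310, 21, 26, 29, 570]), ([325.2, 88.3], [278, 56, 91, 48, 286])]
```

```bash
python3 -c "
from rig import env
print(env.close_job(),env.observe()['time_s'])"
```

```text
the job is handed in; nothing more can be done
the job is handed in; nothing more can be done
```

The delivery is sorted and the job is handed in. The order was vials, then cups, then bottle, at about 32 s on the robot's clock against the 112 s limit.

- **Placing:** The two loose vials are in the free wells at x = 0 and x = -46 mm, one cup is in each tray bay, and the dropper bottle is in its stand. I lowered each one until I felt light floor contact (about 7–13 N) before opening the gripper, so each should be fully down.
- **Checks that agreed:** The last wrist picture I viewed, taken with the bottle still in the gripper, showed all three vials upright in the rack and both cups in their bays. After releasing the bottle, blob positions in a final picture put the bottle cap and both lids within 2–5 px of where a fully seated item should appear. The far lid was partly cut off by the image edge.
- **Not checked by eye:** I had used all 16 picture views, so the bottle after release was checked only by those numbers. I did not look at the stopwatch again after placing, but the arm never went near it.
- **Disagreement:** The top and wrist cameras differed by about 3–5 mm. I used the wrist camera, and the close-up views and floor contacts bore it out.

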